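Load the inspection tray and hold the loupe boom at its mark

ROBOT

A 6-joint arm with a two-finger parallel gripper is mounted at the origin on the work surface. World frame = base frame: x ahead of the robot, y to its left, z up, the work surface at z = 0. Lengths are in m, angles in rad, forces in N, time in s.
With the tool pointing down it reaches from about 0.4 to 0.825 m from the base axis. Payload 7 kg.
Tool frame: the origin (TCP) lies on the centre line of the jaws, within the pads' length; the fingertips stand 8 mm ahead of it and the grasp point (between the pads) lies 11 mm behind it; z points along the fingers, y is the line along which they close (so a half turn about z gives the same grasp; the last joint's range is limited). The gripper opens to 85 mm and grips with 20 to 120 N. Pads are 22 mm wide; open, the fingers measure 114 mm over their backs; the gripper's body (76 mm by 85 mm) begins 54 mm behind the grasp point. The pads swing forward as they close: fully open they stand 13 mm farther back than shut.
Start: joints at [1.46, 0.359, 0.012, 0, -1.224, -0.288], TCP at [0.262, 0.622, 0.239] pointing down, gripper open.
Joint ranges: [-3.07, 3.07], [-1.43, 2.12], [-1.02, 1.25], [-3.03, 1.67], [-3.05, -0], [-3.03, 3.03]. Speed limits (rad/s): [2.39, 2.39, 3.01, 3.14, 3.14, 3.14].

INTERFACE

Orientations are given as a 3x3 rotation matrix whose columns are the frame's x, y, z axes.
In Python, from cell import state, capture, job_done gives the robot as it stands.
- The arm moves only by the tool send_rows, never from a script. Its arguments are lists of equal length, an entry for each row: "xyz": the shift along the tool's x, y, z as a fraction of full scale, a list of three; "spin": the turn about the tool's z as a fraction of full scale; "claw": the opening, from -1 (shut) to 1 (fully open). A call has 1 to 20 rows; each row is the pose to reach, as a shift and turn from the pose commanded when the call began, along the tool's axes at that moment; what a row does not reach only later rows make up. Full scale, the value 1, is 0.2 m for a shift and pi/2 rad for a turn. A row lasts 1/12 s, in which the tool goes at most 41.7 mm and 7.16 degrees, less where a joint would pass 70% of its speed; a pose out of reach is approached as far as the arm can. A call with a number of a shift or a turn outside -1 to 1 is refused whole. A call with a gripper value outside its range is refused whole. The fingers move at their own pace and stop on an object; "newtons" is the grip in N (left out, the last holds). Time passes only in rows, so rows that repeat a pose let the fingers close. It gives the time, the measured TCP pose, the force, the opening and the grip force at its end, in the units of the state.
- state(): the state, without advancing time (a new reading comes with each control period).
- capture(name): name is "scene" or "top"; returns a dict with "frame" (480x640x3 uint8, red, green, blue), "fx", "fy", "cx", "cy" (pixels), "extrinsics" (4x4, takes a point from world to camera coordinates). Camera axes: x right, y up, looking along -z (the intrinsics and any distortion apply to the point x, -y, -z); pixel columns grow to the right and rows downward; lengths in m; the calibration is good to about 2 mm. A picture is of the moment at which its call begins. There is no depth.
- job_done(): hands the job in; it is judged then, once.
The state is a dict: "time": time; "joint_positions": joint angles; "qvel": joint speeds; "joint_efforts": joint torques, N m; "tcp_pos": TCP position; "ee_rot": TCP orientation; "force": force on the tool from outside, world axes, zero at the start; "wrist_torque": the same for the moment, N m; "opening": finger opening in m; "gripper_force": force on a finger pad.
Only numpy, scipy, OpenCV 4.12 (cv2) and the standard library are available. Lean on these libraries where they do the work, as an engineer would, in place of code of your own. Each camera call takes 0.05 s, during which the arm holds its last target. There are 200 camera calls.

TASK

Slide the loaded wooden tray, head end first, fully home into the slotted holder of the inspection station, keeping its three pieces in the front compartment. Then squeeze the spring lock button in the boom's upright handle to free the telescoping loupe boom, pull the boom out until its pointer lies within the width of the rider clip on the scale bar, and hold it there: the program finishes with the gripper still squeezing the handle and button, because the boom springs back when let go. Do not shift the rider or disturb the other things on the bench.

Things in the scene. Friction and masses are not known exactly. Their poses are not given: they have to be found in the camera images.
- station: Inspection station bolted to the bench; place and yaw differ between runs. Origin: on the bench top, where the tray's origin lies when fully home. Its +y is the tray's slide-in direction; end stop face at y = +60 mm. Side rails: inner faces at x = -43 and +43 mm, y = -60 to 65 mm, with lips on top (23 to 28 mm above the bench) reaching in to |x| = 35 mm. No floor: the tray slides on the bench.
- slot_mouth (a point): Middle of the slot's mouth on the bench, station x = 0, y = -98 mm. Flared guides, 23 mm tall, stand about 112 mm apart here and narrow to 86 mm at station y = -60 mm. Axes parallel to the station's.
- sleeve_top (a point): Top of the brass knob on the boom's sleeve: station x = 0, y = 195, z = 154 mm. The sleeve (50 mm wide in x, station y = 150 to 240, z = 100 to 138 mm) stands on a column; the boom slides out of it towards -y, above the slot, z = 113 to 127 mm. Beside the boom: scale bar on the +x side (x = 29 to 43 mm), toothed lock rail on the -x side (x = -37 to -24 mm), both with tops at z = 124 mm.
- tray: Loose open wooden tray, 80 mm wide (x), 120 mm long (y), walls 18 mm tall, floor 4 mm thick, 0.15 to 0.31 kg. Origin: centre of its underside. Head end +y. At the tail end (-y) stands an upright tab to hold it by: 44 mm wide in x, 10 mm thick in y (y = -60 to -50), 56 mm tall. A low divider at y = -10 mm leaves the rear compartment empty (room for a finger); the front one holds three pieces.
- tab_top (a point): Centre of the top edge of the tray's tab (tray x = 0, y = -55, z = 56 mm).
- band_a: Loose brass ring band in the tray's front compartment, 26 mm outside diameter, 10 mm tall; origin at the centre of its underside.
- band_b: Loose steel ring band in the tray's front compartment, 22 mm outside diameter, 8 mm tall; origin at the centre of its underside.
- bezel: Loose small waisted steel bezel cup in the tray's front compartment, 20 mm diameter, 14 mm tall; origin at the centre of its underside.
- boom (a joint): Extension of the telescoping boom in m: 0 fully in (start), 0.110 fully out; grows as it moves along the station's -y. It carries a round loupe (62 mm diameter, z = 108 to 118 mm, centre 50 mm ahead of the handle, towards -y). A spring pulls it in with 2 to 4 N. While the lock button is out, a pawl in the toothed rail blocks it (teeth every 10 mm over the whole travel).
- handle: Upright black post at the boom's tip, moving with it. Origin on the boom's axis, 120 mm above the bench, at station x = 0, y = 125 mm minus the extension; axes parallel to the station's. x = -10 to +18 mm, 26 mm wide in y, from 124 to 190 mm above the bench. Flat back at x = +18; the button is in the -x face. Pinch both together across x: 42 mm with the button out, 36 mm with it fully in.
- grip_mid (a point): Point to centre the grip on: handle x = 0, y = 0, 50 mm above the handle's origin (170 mm above the bench), midway between the handle's back and the fully pressed button.
- lock_button (a joint): Travel of the lock button in m: 0 out (boom locked), 0.006 fully in (boom free; free from about 0.003). It moves along the station's +x. Spring: 3 N at the start of the travel, 5 N fully in; it springs out when let go.
- button_face (a point): Centre of the lock button's outer face, a steel plate 20 mm wide (y) and 34 mm tall on the -x side of the handle, 170 mm above the bench; at handle x = -24 mm when out.
- pointer (a point): Tip region of the steel pointer bar that sticks out from the handle's foot in +x over the scale bar, at handle x = 36, y = 0 mm, 131 mm above the bench. 3 mm wide in y.
- rider (a joint): Position of the rider clip along the scale in m, on the same scale as boom: the pointer is over the rider's centre when boom equals rider. Differs between runs (0.045 to 0.100); stiff, it stays where it is unless pushed with more than 6 N.
- rider_mark (a point): Centre of the top of the rider clip: a dark steel block around the scale bar, 10 mm wide in y, 20 mm in x, its top 127 mm above the bench. Its axes are parallel to the station's.
- eyeglass: Bystander: black eyeglass, 52 mm diameter, 45 mm tall, beside the station's column.
- flux_jar: Bystander: amber jar, 44 mm diameter, 55 mm tall, on the far side of the station.
- mandrel_cup: Bystander: upright steel stake on a round foot of 56 mm diameter, 90 mm tall.
- gem_box: Bystander: clear open box 70 x 100 x 25 mm.
- bench_block: Bystander: flat steel block 65 x 65 x 20 mm, near the robot.
- chasing_hammer: Bystander: hammer, 200 mm long, lying to the robot's right.
- graver: Bystander: graver with a handle, 150 mm long, lying behind the station's column (its +y side).
Mind the look-alikes: they are no part of the job. What is shaped like the tray but purple or turquoise is not meant.

How it is judged:
On the way, in this order (a step that is already met when the one before it is completed fails the run):
1. the tray is fully home in the holder with its three pieces in the front compartment, the boom still in (y of tray in the frame of station above -0.006 m and x of tray in the frame of station between -0.006 and 0.006 m and z of tray in the frame of station below 0.004 m and angle between tray's own z axis and vertical below 0.06 rad and angle between the y axis of tray and the y axis of station, either way round below 0.08 rad and x of band_a in the frame of tray between -0.037 and 0.037 m and y of band_a in the frame of tray between -0.012 and 0.057 m and z of band_a in the frame of tray between 0 and 0.022 m and x of band_b in the frame of tray between -0.037 and 0.037 m and y of band_b in the frame of tray between -0.012 and 0.057 m and z of band_b in the frame of tray between 0 and 0.022 m and x of bezel in the frame of tray between -0.037 and 0.037 m and y of bezel in the frame of tray between -0.012 and 0.057 m and z of bezel in the frame of tray between 0 and 0.022 m and value of joint boom below 0.004 m), for 0.2 s.
2. the fingers squeeze the lock button in (value of joint lock_button above 0.0045 m and contact force between the fingers and handle above 1 N), for 0.1 s.
3. the boom is pulled out until the pointer lies within the rider's width (y of pointer in the frame of rider_mark between -0.005 and 0.005 m), for 0.2 s.
At the end, for the whole second after the job is handed in: Tray home (6 mm, 0.08 rad, flat) with its three pieces in the front compartment; pointer within 5 mm of the rider's centre, at rest; fingers still squeezing the handle (over 2 N) with the lock button in, so that only the robot holds the boom (all of step 3 and y of tray in the frame of station above -0.006 m and x of tray in the frame of station between -0.006 and 0.006 m and z of tray in the frame of station below 0.004 m and angle between tray's own z axis and vertical below 0.06 rad and angle between the y axis of tray and the y axis of station, either way round below 0.08 rad and x of band_a in the frame of tray between -0.037 and 0.037 m and y of band_a in the frame of tray between -0.012 and 0.057 m and z of band_a in the frame of tray between 0 and 0.022 m and x of band_b in the frame of tray between -0.037 and 0.037 m and y of band_b in the frame of tray between -0.012 and 0.057 m and z of band_b in the frame of tray between 0 and 0.022 m and x of bezel in the frame of tray between -0.037 and 0.037 m and y of bezel in the frame of tray between -0.012 and 0.057 m and z of bezel in the frame of tray between 0 and 0.022 m and value of joint lock_button above 0.0045 m and contact force between the fingers and handle above 2 N and velocity of joint boom between -0.004 and 0.004 m/s); the arm keeps its last pose, push and grip.
It fails at once if the rider is shifted by more than 3 mm (distance of rider_mark from where it was at the start of the episode above 0.003 m).
It fails at once if a bystander is shifted by more than 30 mm (distance of any of eyeglass, flux_jar, mandrel_cup, gem_box, bench_block, chasing_hammer, graver from where it was at the start of the episode above 0.03 m).
It fails at once if a piece falls out of the tray (z of any of band_a, band_b, bezel in the frame of tray below -0.002 m or horizontal distance between any of band_a, band_b, bezel and tray above 0.08 m).
It also fails if it takes over 53 s, if anything falls off the work surface, if the arm or the gripper's body presses on something with over 40 N, if the wrist force passes 120 N, or if a joint passes its speed limit or range.

## Working session

There is one attempt and no reset: what is moved stays moved. The work goes in short steps, Python scripts to look and compute and a tool call to move; the robot and the scene stay as the last step left them, time stands still between calls to the robot, and variables do not carry over. Pictures are saved under pics/ and viewed, at most 14 in all, crops included, and the job is handed in when it is done.

Besides the shell and the picture viewer there is one more tool, called in YAML: its name, and indented under it one key for each argument. send_rows: Moves the arm, as the interface text tells. Shift numbers are shares of 0.2 m and turn numbers shares of pi/2 rad, none past 1 either way. Its arguments: {"type":"object","properties":{"xyz":{"type":"array"},"spin":{"type":"array"},"claw":{"type":"array"},"newtons":{"type":"number"}},"required":["xyz","spin","claw"]}

```bash
mkdir -p pics; ls; cat > h.py <<'E'
import numpy as np, cv2
from cell import state, capture, job_done
def K(c): return c["fx"],c["fy"],c["cx"],c["cy"]
def ray(c,u,v):
    fx,fy,cx,cy=K(c); E=np.array(c["extrinsics"]); R=E[:3,:3]; t=E[:3,3]
    d=np.array([(u-cx)/fx,-(v-cy)/fy,-1.]); return -R.T@t, R.T@d
def plane(c,u,v,z):
    o,d=ray(c,u,v); return o+d*(z-o[2])/d[2]
def proj(c,p):
    E=np.array(c["extrinsics"]); q=E[:3,:3]@np.array(p)+E[:3,3]; fx,fy,cx,cy=K(c)
    return np.array([cx+fx*q[0]/-q[2], cy-fy*q[1]/-q[2]])
def save(c,n,box=None,s=1):
    f=c["frame"][:,:,::-1]
    if box: f=f[box[1]:box[3],box[0]:box[2]]
    cv2.imwrite("pics/"+n,cv2.resize(f,None,fx=s,fy=s,interpolation=cv2.INTER_CUBIC))
E
python3 - <<'E'
from h import *
for n in("scene","top"):
    c=capture(n); save(c,n+"0.png"); print(n,c.keys(),K(c),np.round(ray(c,320,240),3))
    np.save(n+"0.npy",c,allow_pickle=True)
print(state())
E
```

```text
pics
scene dict_keys(['frame', 'fx', 'fy', 'cx', 'cy', 'extrinsics']) (555.0266416347121, 555.0266416347121, 324.81790499480184, 246.71075560337945) [[ 1.045  0.661  1.06 ]
 [-0.42  -0.556 -0.718]]
top dict_keys(['frame', 'fx', 'fy', 'cx', 'cy', 'extrinsics']) (481.0093642948577, 481.0093642948577, 316.47106833207255, 229.8728154898015) [[ 0.32  -0.013  1.524]
 [ 0.115 -0.028 -0.993]]
{'time': 0.1, 'joint_positions': array([ 1.46010309e+00,  3.59340181e-01,  1.11814816e-02, -2.65233773e-04,
       -1.22412656e+00, -2.88084001e-01]), 'qvel': array([ 0.00036149, -0.00189902,  0.00285998,  0.00145232, -0.00100634,
       -0.00072922]), 'joint_efforts': array([-1.83691700e-03, -5.84765875e+01,  2.94111514e+01,  6.95463985e+00,
       -3.16365593e-03,  2.58675342e-06]), 'tcp_pos': array([0.26198368, 0.62164451, 0.23846256]), 'ee_rot': array([[ 9.21501440e-01, -3.88374723e-01, -4.12405679e-04],
       [-3.88374898e-01, -9.21500314e-01, -1.45225562e-03],
       [ 1.83987412e-04,  1.49842366e-03, -9.99998860e-01]]), 'force': array([-0.25238058,  0.21984616, -0.59719992]), 'wrist_torque': array([ 0.00729615, -0.00155421, -0.00847373]), 'gripper_force': 0.0, 'opening': 0.08567191781753884}
```

View pics/scene0.png

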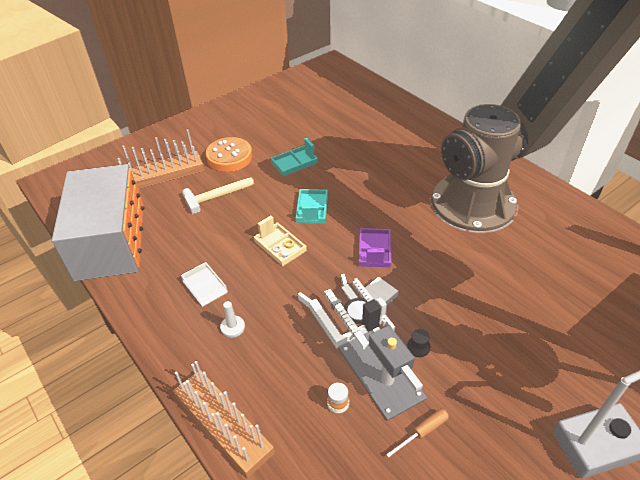

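View pics/top0.png

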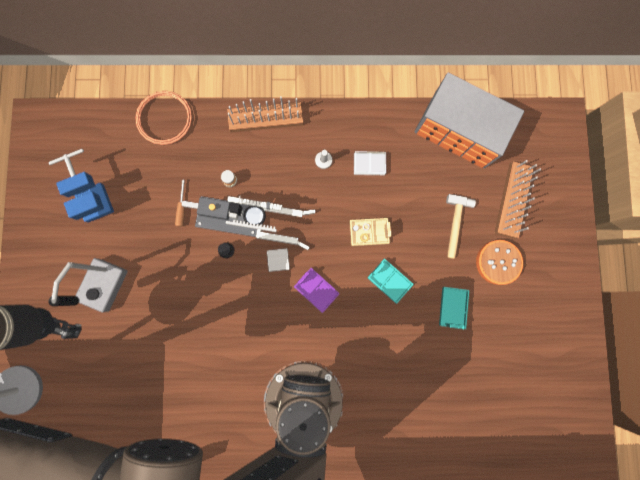

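The scene picture shows the wooden tray at (280,241) and the station at about (365,335). In the top picture the tray is at (370,232) and its tab is on the right at about (388,229). The station is at about (245,215), with its mouth to the right.

These could be taken for the tray in the top picture:
- purple tray (318,290)
- turquoise tray (391,281)
- teal tray (455,308)
- clear gem box (370,163)
- pale wooden tray holding the rings (370,232): this is the one described, so I choose it.

Next I'll check it in a close crop.

```bash
python3 - <<'E'
from h import *
s=np.load("scene0.npy",allow_pickle=True).item(); t=np.load("top0.npy",allow_pickle=True).item()
a=cv2.resize(t["frame"][185:265,180:400,::-1],(800,291),interpolation=cv2.INTER_CUBIC)
b=cv2.resize(s["frame"][205:415,240:440,::-1][:,:],(294,309),interpolation=cv2.INTER_CUBIC)
b1=cv2.resize(s["frame"][260:400,285:435,::-1],(331,309),interpolation=cv2.INTER_CUBIC)
b2=cv2.resize(s["frame"][210:270,245:315,::-1],(360,309),interpolation=cv2.INTER_CUBIC)
w=np.hstack([b1,b2]); w=np.hstack([w,np.zeros((309,800-w.shape[1],3),np.uint8)])
cv2.imwrite("pics/crop1.png",np.vstack([a,w]))
for n,c in(("top",t),("scene",s)):
    hsv=cv2.cvtColor(c["frame"],cv2.COLOR_RGB2HSV)
    for nm,lo,hi in(("wood",(15,40,150),(32,140,255)),("brass",(18,150,140),(32,255,255))):
        m=cv2.inRange(hsv,lo,hi); k,l,st,ce=cv2.connectedComponentsWithStats(m)
        for i in range(1,k):
            if st[i,4]>8: 
                x,y=ce[i]
                if (n=="top" and 180<x<400 and 180<y<270) or (n=="scene" and 240<x<440 and 200<y<400): print(n,nm,st[i],ce[i])
E
```

```text
top wood [228 184   6   3  11] [230.27272727 185.18181818]
top wood [208 203   7   8  42] [211.23809524 206.52380952]
top wood [ 349  218   43   28 1005] [370.23084577 231.60099502]
scene wood [254 215  52  51 859] [277.887078   240.44121071]
scene wood [387 337  10  13  93] [391.59139785 343.07526882]
```

View pics/crop1.png

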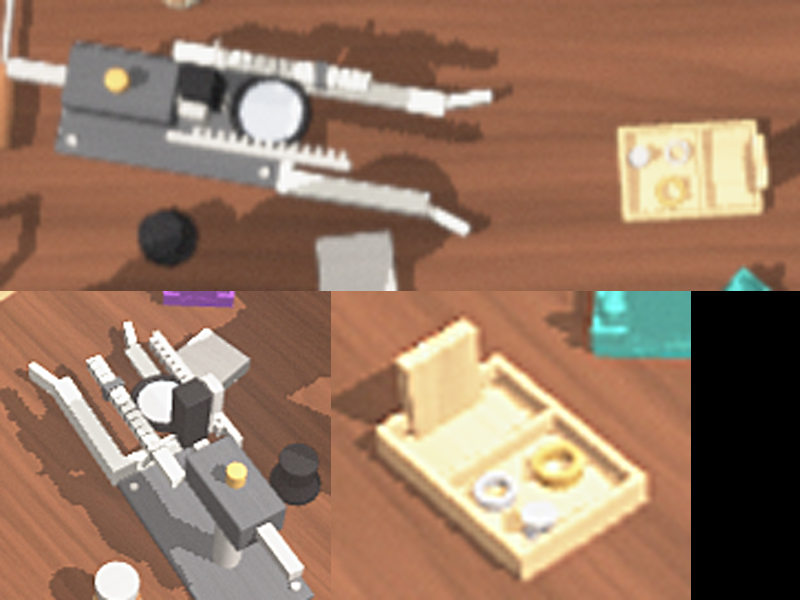

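The crop confirms the pale wooden tray, with its tab on the right at crop (760,162) and the brass ring, steel ring and bezel at its head end (left). The rider is the dark clip at crop (318,72), which is about (267.5,204.8) in the top picture. Next I'll fit the poses.

```bash
cat > fit.py <<'E'
from h import *
from scipy.optimize import least_squares
s=np.load("scene0.npy",allow_pickle=True).item(); t=np.load("top0.npy",allow_pickle=True).item()
k=291/80
T=lambda x,y:(180+x/(800/220)-.36,185+y/k-.36)
S=lambda x,y:(285+x/2.207-.3,260+(y-291)/2.207-.3)
def W(p,q):
    c,n=np.cos(q[2]),np.sin(q[2]); return np.array([q[0]+c*p[0]-n*p[1],q[1]+n*p[0]+c*p[1],p[2]])
obs=[(t,(211.2,206.5),(0,.195,.154)),(s,(391.6,343.1),(0,.195,.152)),
 (t,T(270,110),(0,.075,.118)),(t,T(490,96),(.056,-.098,.023)),(t,T(468,230),(-.056,-.098,.023)),
 (s,S(32,368),(.056,-.098,.023)),(s,S(128,325),(-.056,-.098,.023))]
f=lambda q:np.concatenate([proj(c,W(p,q))-u for c,u,p in obs])
r=least_squares(f,[.55,.2,-.2],loss='soft_l1'); q=r.x
if __name__=="__main__":
    print("station",q,"res",np.round(f(q).reshape(-1,2),1).tolist())
    # rider: top z .127 , x=.036
    for c,u,n in((t,T(318,72),"t"),(s,S(113,385),"s")):
        g=least_squares(lambda e:proj(c,W((.036,.125-e[0],.127),q))-u,[.07]); print("rider",n,g.x,g.fun)
    P=np.array([plane(t,*T(*u),.018) for u in((617,127),(757,120),(764,213),(624,219))])
    print("tray corners",P.round(4).tolist(),P.mean(0),"sides",[np.linalg.norm(P[i]-P[i-1]).round(4) for i in range(4)])
    d=(P[0]+P[3]-P[1]-P[2]); yaw=np.arctan2(-d[0],d[1]); print("yaw",yaw)
    print("tab", T(760,162), plane(t,*T(760,162),.056), "pred", P.mean(0)[:2]-.055*np.array([-np.sin(yaw),np.cos(yaw)]))
    for p in((-.056,-.098,0),(0,-.055,.056),(0,.125,.17)): print(p,W(p,q))
    # overlay
    a=cv2.resize(t["frame"][185:265,180:400,::-1],(800,291),interpolation=cv2.INTER_CUBIC)
    b=cv2.resize(s["frame"][260:400,285:435,::-1],(331,309),interpolation=cv2.INTER_CUBIC)
    for x in(-43,-35,35,43):
      for z,co in((28,(0,255,0)),):
        A,B=(W((x/1e3,y,z/1e3),q) for y in(-.06,.065))
        for im,c,F in((a,t,lambda p:((p[0]-180)*800/220,(p[1]-185)*k)),(b,s,lambda p:((p[0]-285)*2.207,(p[1]-260)*2.207))):
            i=lambda w:tuple(int(v) for v in F(proj(c,w))); cv2.line(im,i(A),i(B),co,1)
    b=np.hstack([b,np.zeros((309,469,3),np.uint8)])
    cv2.imwrite("pics/ov.png",np.vstack([a,b]))
E
python3 fit.py
```

```text
station [ 0.54641655  0.07000924 -0.17319522] res [[-0.3, -0.8], [0.1, -0.9], [-0.6, -0.2], [-0.7, 0.4], [-0.5, -1.7], [0.8, -2.2], [-2.1, -0.5]]
rider t [0.08560735] [ 0.03255717 -0.19485297]
rider s [0.08464753] [-0.05388508  0.03879057]
tray corners [[0.559, -0.149, 0.018], [0.5645, -0.2718, 0.018], [0.4827, -0.2755, 0.018], [0.4783, -0.1536, 0.018]] [ 0.52110053 -0.21248604  0.018     ] sides [np.float64(0.0809), np.float64(0.1229), np.float64(0.0819), np.float64(0.1219)]
yaw 0.04066640763656183
tab (388.64, 229.1760824742268) [ 0.522154   -0.26675866  0.056     ] pred [ 0.52333656 -0.26744057]
(-0.056, -0.098, 0) [ 0.47436595 -0.01687408  0.        ]
(0, -0.055, 0.056) [0.53693836 0.01583209 0.056     ]
(0, 0.125, 0.17) [0.56795788 0.19313914 0.17      ]
```

View pics/ov.png

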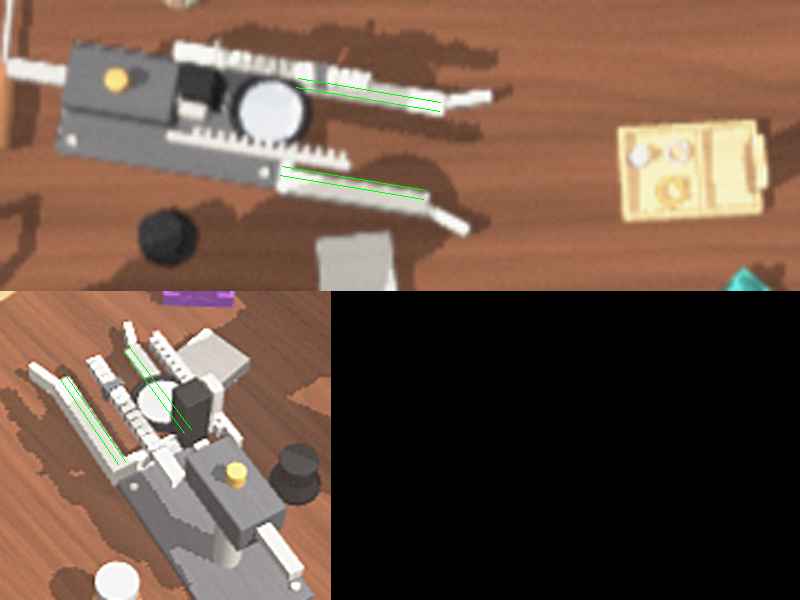

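The overlay lies on the rails to within about 1 px, so the station fit is good. Both views put the rider at about 85 mm. Next I'll work out the first move and check clearance to the ends of the scale bar and toothed rail.

```bash
cat >> h.py <<'E'
def move(p,ytool_deg,s=None):
    "fractions to reach TCP p with tool y at world angle (mod 180)"
    s=s or state(); R=np.array(s["ee_rot"]); a=np.degrees(np.arctan2(R[1,1],R[0,1]))
    d=(ytool_deg-a+90)%180-90
    return np.round(R.T@(np.array(p)-s["tcp_pos"])/.2,3), round(-d/90,3)
E
python3 - <<'E'
from fit import *
for n,u,x in(("bar",T(370,80),.036),("rail",T(350,163),-.030)):
    p=plane(t,*u,.124); c,sn=np.cos(q[2]),np.sin(q[2]); d=p[:2]-q[:2]; print(n,c*d[0]+sn*d[1],-sn*d[0]+c*d[1])
for z in(.12,.03): print(move((.523,-.267,z),92.33))
E
```

```text
bar 0.03649632911475575 -0.00300102100751238
rail -0.033182684979375494 0.0010779372218473228
(array([2.928, 3.587, 0.598]), np.float64(-0.28))
(array([2.928, 3.586, 1.048]), np.float64(-0.28))
```

send_rows:
  xyz:
    - [0.73, 0.9, 0]
    - [0.73, 0.9, 0]
    - [0.73, 0.9, 0]
    - [0.73, 0.9, 0]
    - [0.73, 0.9, 0]
    - [0.73, 0.9, 0]
    - [0.73, 0.9, 0]
  spin: [0, 0, 0, 0, 0, 0, 0]
  claw: [1, 1, 1, 1, 1, 1, 1]

```text
time: 0.68
tcp_pos: [0.3272, 0.3951, 0.2397]
ee_rot: [[0.921, -0.391, -0.001], [-0.391, -0.921, -0.0], [-0.0, 0.0, -1.0]]
force: [0.7, -0.4, -0.2]
opening: 0.0851
gripper_force: 0.0
```

send_rows:
  xyz:
    - [0.73, 0.9, 0]
    - [0.73, 0.9, 0]
    - [0.73, 0.9, 0]
    - [0.73, 0.9, 0]
    - [0.73, 0.9, 0]
    - [0.73, 0.9, 0]
    - [0.73, 0.9, 0]
  spin: [0, 0, 0, 0, 0, 0, 0]
  claw: [1, 1, 1, 1, 1, 1, 1]

```text
time: 1.27
tcp_pos: [0.3916, 0.1735, 0.2393]
ee_rot: [[0.92, -0.391, -0.0], [-0.391, -0.92, -0.0], [-0.0, 0.0, -1.0]]
force: [-0.3, -0.1, -0.5]
opening: 0.0856
gripper_force: 0.0
```

send_rows:
  xyz:
    - [0.73, 0.9, 0]
    - [0.73, 0.9, 0]
    - [0.73, 0.9, 0]
    - [0.73, 0.9, 0]
    - [0.73, 0.9, 0]
    - [0.73, 0.9, 0]
    - [0.73, 0.9, 0]
  spin: [0, 0, 0, 0, 0, 0, 0]
  claw: [1, 1, 1, 1, 1, 1, 1]

```text
time: 1.85
tcp_pos: [0.4569, -0.0486, 0.2388]
ee_rot: [[0.92, -0.392, -0.001], [-0.392, -0.92, -0.001], [-0.001, 0.001, -1.0]]
force: [-0.4, 1.1, -0.7]
opening: 0.0854
gripper_force: 0.0
```

send_rows:
  xyz:
    - [0.74, 0.88, 0.4]
    - [0.74, 0.88, 0.4]
    - [0.74, 0.88, 0.4]
    - [0.74, 0.88, 0.4]
    - [0.74, 0.88, 0.4]
    - [0.74, 0.88, 0.4]
    - [0.74, 0.88, 0.4]
    - [0.74, 0.88, 0.4]
    - [0.74, 0.88, 0.4]
    - [0.74, 0.88, 0.4]
  spin: [-0.28, -0.28, -0.28, -0.28, -0.28, -0.28, -0.28, -0.28, -0.28, -0.28]
  claw: [-0.06, -0.06, -0.06, -0.06, -0.06, -0.06, -0.06, -0.06, -0.06, -0.06]

```text
time: 2.68
tcp_pos: [0.5243, -0.2645, 0.1593]
ee_rot: [[0.999, 0.041, -0.0], [0.041, -0.999, 0.0], [-0.0, -0.0, -1.0]]
force: [0.5, 0.9, -0.0]
opening: 0.0399
gripper_force: 0.0
```

```bash
python3 - <<'E'
from h import *
s=state(); print(s["time"],s["tcp_pos"],s["ee_rot"],s["opening"],s["joint_positions"])
c=capture("scene"); u=proj(c,s["tcp_pos"]); print(u)
for z in(.03,): print(move((.523,-.267,z),92.33,s))
x,y=int(u[0]),int(u[1]); save(c,"g1.png",(max(x-80,0),y-60,x+80,y+90),4)
E
```

```text
2.6833 [ 0.52427715 -0.26449427  0.15929491] [[ 9.99147529e-01  4.12812942e-02 -2.62897349e-04]
 [ 4.12813362e-02 -9.99147550e-01  1.56297439e-04]
 [-2.56221082e-04 -1.67016954e-04 -9.99999953e-01]] 0.03987990992450411 [-1.34583471e-01  2.79982613e-01 -2.95619500e-01 -1.42558538e-04
 -9.95475710e-01  1.74675043e+00]
[261.01071697 190.36054998]
(array([-0.007,  0.012,  0.646]), np.float64(0.0))
```

View pics/g1.png

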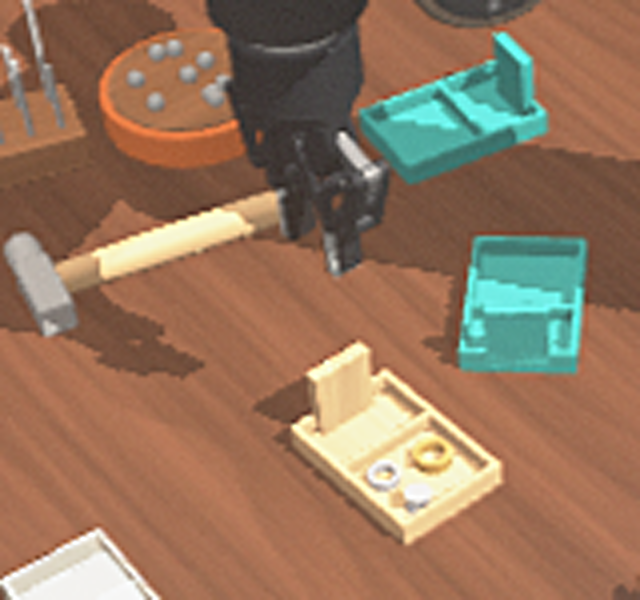

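The picture shows the gripper above the tab at about (340,225) in the crop, lined up along the tray and clear of the look-alikes. Now I'll descend and close.

send_rows:
  xyz:
    - [-0.007, 0.012, 0.2]
    - [-0.007, 0.012, 0.35]
    - [-0.007, 0.012, 0.5]
    - [-0.007, 0.012, 0.6]
    - [-0.007, 0.012, 0.645]
    - [-0.007, 0.012, 0.645]
    - [-0.007, 0.012, 0.645]
    - [-0.007, 0.012, 0.645]
    - [-0.007, 0.012, 0.645]
    - [-0.007, 0.012, 0.645]
    - [-0.007, 0.012, 0.645]
    - [-0.007, 0.012, 0.645]
    - [-0.007, 0.012, 0.645]
  spin: [0, 0, 0, 0, 0, 0, 0, 0, 0, 0, 0, 0, 0]
  claw: [-0.06, -0.06, -0.06, -0.06, -0.06, -0.06, -0.2, -0.4, -0.6, -0.9, -0.9, -0.9, -0.9]
  newtons: 40

```text
time: 3.82
tcp_pos: [0.5239, -0.2679, 0.032]
ee_rot: [[0.999, 0.041, 0.003], [0.041, -0.999, -0.001], [0.003, 0.001, -1.0]]
force: [-1.2, 3.9, 8.0]
opening: 0.0096
gripper_force: 40.2
```

```bash
python3 - <<'E'
from fit import *
st=np.degrees(q[2])+90
for y in(-.24,-.15,-.055):
    p=W((0,y,.03),q); print(y,p,move(p,st))
c=capture("scene"); u=proj(c,state()["tcp_pos"]); x,y=int(u[0]),int(u[1]); save(c,"g2.png",(x-60,y-50,x+80,y+55),5)
E
```

```text
-0.24 [ 0.50505719 -0.16640016  0.03      ] (array([-0.073, -0.511,  0.01 ]), np.float64(0.137))
-0.15 [ 0.52056695 -0.07774663  0.03      ] (array([ 0.023, -0.951,  0.01 ]), np.float64(0.137))
-0.055 [0.53693836 0.01583209 0.03      ] (array([ 0.124, -1.415,  0.009]), np.float64(0.137))
```

View pics/g2.png

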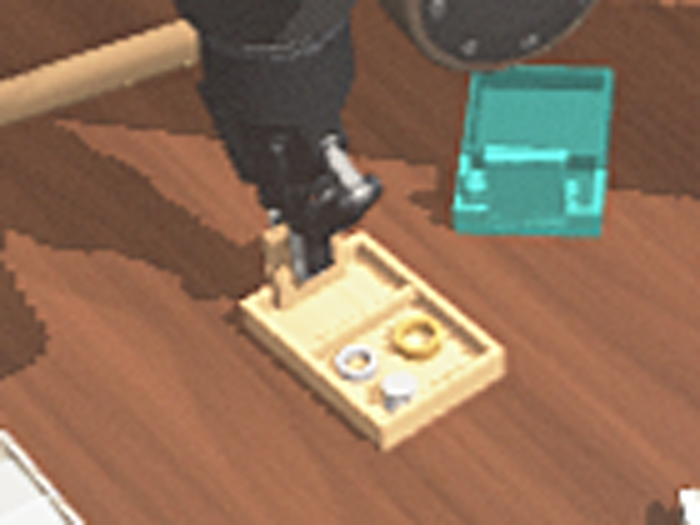

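The crop shows the tab held between the fingers at about (300,260), with the pieces undisturbed at (355,360), (418,335) and (398,388). Next I'll slide it into line with the mouth.

send_rows:
  xyz:
    - [-0.003, -0.01, -0.005]
    - [-0.006, -0.03, -0.005]
    - [-0.01, -0.06, -0.005]
    - [-0.015, -0.09, -0.005]
    - [-0.02, -0.12, -0.005]
    - [-0.024, -0.15, -0.005]
    - [-0.028, -0.18, -0.005]
    - [-0.032, -0.21, -0.005]
    - [-0.036, -0.24, -0.005]
    - [-0.04, -0.27, -0.005]
    - [-0.045, -0.3, -0.005]
    - [-0.05, -0.33, -0.005]
    - [-0.054, -0.36, -0.005]
    - [-0.058, -0.39, -0.005]
    - [-0.062, -0.42, -0.005]
    - [-0.066, -0.45, -0.005]
    - [-0.07, -0.48, -0.005]
    - [-0.073, -0.5, -0.005]
    - [-0.073, -0.51, -0.005]
    - [-0.073, -0.51, -0.005]
  spin: [0, 0.005, 0.012, 0.02, 0.03, 0.04, 0.05, 0.06, 0.07, 0.08, 0.09, 0.1, 0.11, 0.12, 0.125, 0.13, 0.135, 0.137, 0.137, 0.137]
  claw: [-0.9, -0.9, -0.9, -0.9, -0.9, -0.9, -0.9, -0.9, -0.9, -0.9, -0.9, -0.9, -0.9, -0.9, -0.9, -0.9, -0.9, -0.9, -0.9, -0.9]

```text
time: 5.53
tcp_pos: [0.5044, -0.1658, 0.032]
ee_rot: [[0.985, -0.173, 0.001], [-0.173, -0.985, -0.0], [0.001, 0.0, -1.0]]
force: [-0.4, -0.3, 7.1]
opening: 0.0092
gripper_force: 40.3
```

```bash
python3 - <<'E'
from fit import *
st=np.degrees(q[2])+90
for y in(-.15,-.055):
    p=W((0,y,.03),q); print(y,p,move(p,st))
from h import *
c=capture("top")
a=cv2.resize(c["frame"][175:265,200:390,::-1],(798,378),interpolation=cv2.INTER_CUBIC)
F=lambda p:tuple(int(v) for v in ((p[0]-200)*4.2,(p[1]-175)*4.2))
for x in(-.04,.04): cv2.line(a,F(proj(c,W((x,-.245,.018),q))),F(proj(c,W((x,.06,.018),q))),(0,255,0),1)
cv2.imwrite("pics/t2.png",a)
E
```

```text
-0.15 [ 0.52056695 -0.07774663  0.03      ] (array([ 0.003, -0.448,  0.01 ]), np.float64(-0.001))
-0.055 [0.53693836 0.01583209 0.03      ] (array([ 0.003, -0.923,  0.01 ]), np.float64(-0.001))
```

View pics/t2.png

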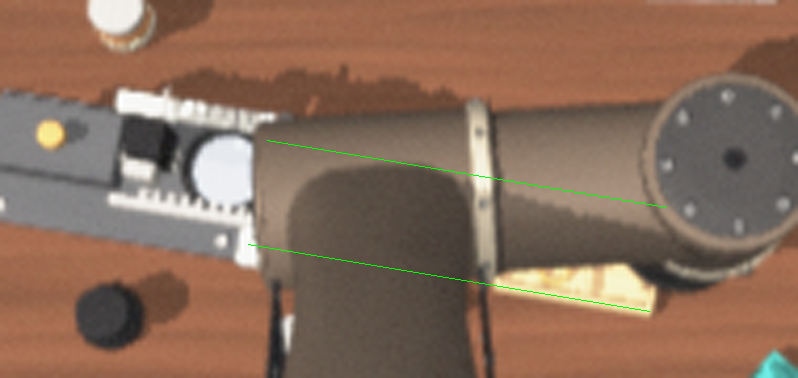

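The arm hides most of the top view, but the tray's lower edge, seen from (500,285) to (650,313), lies on the slot line. I'll slide it in.

send_rows:
  xyz:
    - [0.003, -0.01, 0]
    - [0.003, -0.03, 0]
    - [0.003, -0.055, 0]
    - [0.003, -0.08, 0]
    - [0.003, -0.11, 0]
    - [0.003, -0.14, 0]
    - [0.003, -0.17, 0]
    - [0.003, -0.2, 0]
    - [0.003, -0.23, 0]
    - [0.003, -0.26, 0]
    - [0.003, -0.29, 0]
    - [0.003, -0.32, 0]
    - [0.003, -0.35, 0]
    - [0.003, -0.38, 0]
    - [0.003, -0.41, 0]
    - [0.003, -0.44, 0]
    - [0.003, -0.46, 0]
    - [0.003, -0.48, 0]
    - [0.003, -0.5, 0]
    - [0.003, -0.5, 0]
  spin: [0, 0, 0, 0, 0, 0, 0, 0, 0, 0, 0, 0, 0, 0, 0, 0, 0, 0, 0, 0]
  claw: [-0.9, -0.9, -0.9, -0.9, -0.9, -0.9, -0.9, -0.9, -0.9, -0.9, -0.9, -0.9, -0.9, -0.9, -0.9, -0.9, -0.9, -0.9, -0.9, -0.9]

```text
time: 7.25
tcp_pos: [0.522, -0.0675, 0.032]
ee_rot: [[0.985, -0.173, 0.001], [-0.173, -0.985, -0.0], [0.001, 0.0, -1.0]]
force: [-1.4, -0.3, 9.2]
opening: 0.0095
gripper_force: 40.6
```

send_rows:
  xyz:
    - [0, -0.015, 0]
    - [0, -0.035, 0]
    - [0, -0.06, 0]
    - [0, -0.085, 0]
    - [0, -0.11, 0]
    - [0, -0.135, 0]
    - [0, -0.16, 0]
    - [0, -0.185, 0]
    - [0, -0.21, 0]
    - [0, -0.235, 0]
    - [0, -0.26, 0]
    - [0, -0.285, 0]
    - [0, -0.31, 0]
    - [0, -0.33, 0]
    - [0, -0.34, 0]
    - [0, -0.34, 0]
  spin: [0, 0, 0, 0, 0, 0, 0, 0, 0, 0, 0, 0, 0, 0, 0, 0]
  claw: [-0.9, -0.9, -0.9, -0.9, -0.9, -0.9, -0.9, -0.9, -0.9, -0.9, -0.9, -0.9, -0.9, -0.9, -0.9, -0.9]

```text
time: 8.58
tcp_pos: [0.5335, -0.0009, 0.032]
ee_rot: [[0.985, -0.173, 0.0], [-0.173, -0.985, -0.0], [0.0, 0.0, -1.0]]
force: [-1.6, -2.6, 8.6]
opening: 0.0095
gripper_force: 40.6
```

```bash
python3 - <<'E'
from fit import *
st=np.degrees(q[2])+90
p=W((0,-.055,.03),q); print(p,move(p,st)); print(state()["force"])
c=capture("scene"); save(c,"s3.png",(270,225,430,345),5)
E
```

```text
[0.53693836 0.01583209 0.03      ] (array([ 0.002, -0.085,  0.01 ]), np.float64(-0.001))
[-1.64826001 -2.59311017  8.63605168]
```

View pics/s3.png

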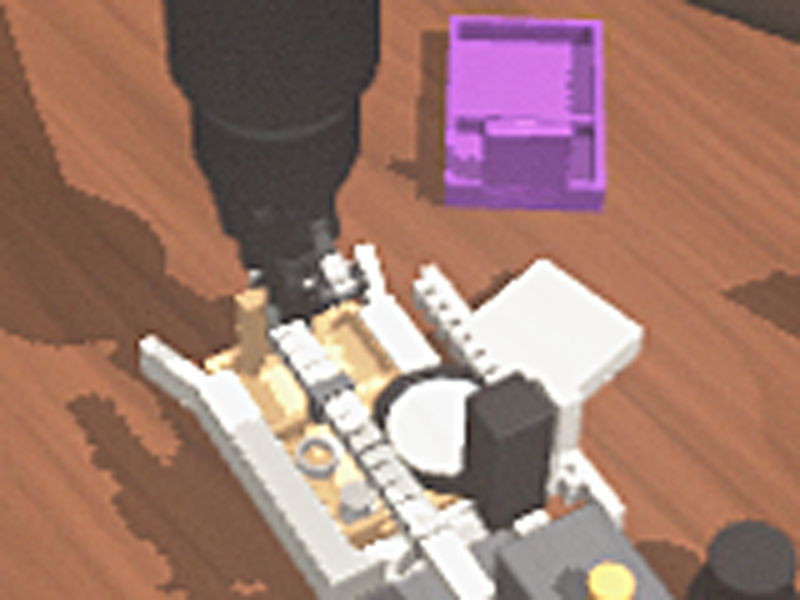

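The tray is in the slot with its pieces in front (steel ring (318,455), bezel (358,497)), and about 17 mm is left to go. I'll continue gently and watch the force.

send_rows:
  xyz:
    - [0.002, -0.01, 0]
    - [0.002, -0.02, 0]
    - [0.002, -0.03, 0]
    - [0.002, -0.04, 0]
    - [0.002, -0.05, 0]
    - [0.002, -0.06, 0]
    - [0.002, -0.07, 0]
    - [0.002, -0.075, 0]
    - [0.002, -0.075, 0]
  spin: [0, 0, 0, 0, 0, 0, 0, 0, 0]
  claw: [-0.9, -0.9, -0.9, -0.9, -0.9, -0.9, -0.9, -0.9, -0.9]

```text
time: 9.38
tcp_pos: [0.5364, 0.0134, 0.032]
ee_rot: [[0.985, -0.174, -0.0], [-0.174, -0.985, -0.001], [0.0, 0.001, -1.0]]
force: [-0.6, -5.4, 8.6]
opening: 0.0094
gripper_force: 40.6
```

send_rows:
  xyz:
    - [0, -0.005, 0]
    - [0, -0.01, 0]
    - [0, -0.015, 0]
    - [0, -0.02, 0]
    - [0, -0.02, 0]
  spin: [0, 0, 0, 0, 0]
  claw: [-0.9, -0.9, -0.9, -0.9, -0.9]

```text
time: 9.8
tcp_pos: [0.5364, 0.0143, 0.032]
ee_rot: [[0.985, -0.174, -0.002], [-0.174, -0.985, -0.004], [-0.001, 0.005, -1.0]]
force: [1.8, -24.6, 11.0]
opening: 0.0093
gripper_force: 41.0
```

send_rows:
  xyz:
    - [0, 0.01, 0]
    - [0, 0.01, 0]
    - [0, 0.01, 0]
    - [0, 0.01, 0]
    - [0, 0.01, 0]
    - [0, 0.01, -0.15]
    - [0, 0.01, -0.35]
    - [0, 0.01, -0.55]
    - [0, 0.01, -0.75]
    - [0, 0.01, -0.95]
    - [0, 0.01, -1]
    - [0, 0.01, -1]
  spin: [0, 0, 0, 0, 0, 0, 0, 0, 0, 0, 0, 0]
  claw: [-0.4, -0.1, -0.1, -0.1, -0.1, -0.1, -0.1, -0.1, -0.1, -0.1, -0.1, -0.1]

```text
time: 10.8
tcp_pos: [0.539, 0.0164, 0.2357]
ee_rot: [[0.985, -0.173, 0.007], [-0.173, -0.985, 0.002], [0.007, -0.004, -1.0]]
force: [0.4, -0.6, 0.4]
opening: 0.0386
gripper_force: 0.0
```

```bash
python3 - <<'E'
from fit import *
c=capture("scene"); np.save("scene4.npy",c,allow_pickle=True)
f=cv2.resize(c["frame"][240:360,280:440,::-1],(800,600),interpolation=cv2.INTER_CUBIC)
F=lambda p:tuple(int(v) for v in ((p[0]-280)*5,(p[1]-240)*5))
# where tray top edges would be when home
pts=[F(proj(c,W((x,y,.018),q))) for x,y in((-.04,-.06),(.04,-.06),(.04,.06),(-.04,.06))]
cv2.polylines(f,[np.array(pts)],True,(0,255,0),1)
tb=[F(proj(c,W((x,y,.056),q))) for x,y in((-.022,-.06),(.022,-.06),(.022,-.05),(-.022,-.05))]
cv2.polylines(f,[np.array(tb)],True,(0,0,255),1)
cv2.imwrite("pics/s4.png",f); s=state(); print(s["tcp_pos"],s["joint_positions"],s["force"])
st=np.degrees(q[2])
p=W((0,.125,.159),q); print(p,move(p,st,s), move(W((0,.03,.24),q),st,s))
E
```

```text
[0.53783844 0.01623596 0.23320802] [ 3.94542617e-01  1.35512569e-01 -3.01836697e-01 -1.54504825e-04
 -1.12925551e+00  1.00247139e+00] [-0.93535054  0.76001679 -1.29483512]
[0.56795788 0.19313914 0.159     ] (array([-0.006, -0.896,  0.373]), np.float64(1.0)) (array([-0.004, -0.422, -0.033]), np.float64(1.0))
```

View pics/s4.png

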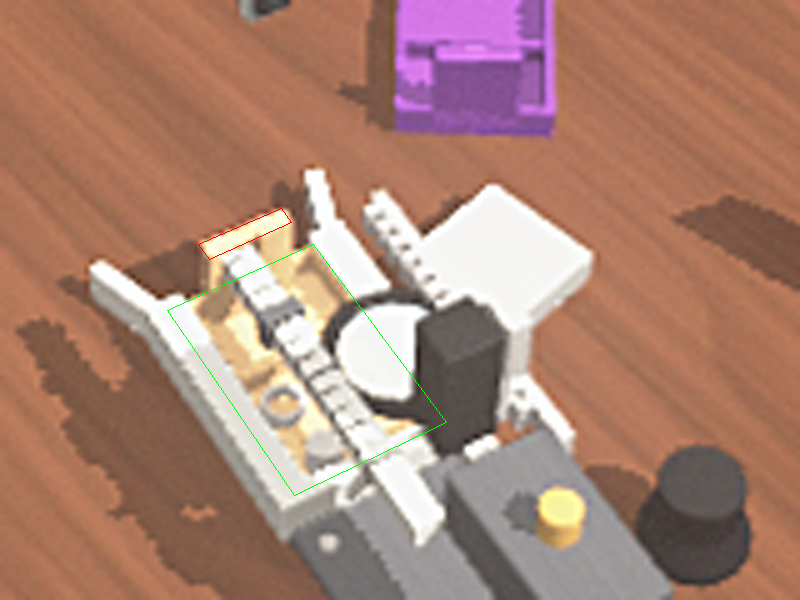

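The overlay shows the tray tab on its predicted home outline at (245,233), and the tray's front wall against the stop at (370,460). With the 25 N contact that confirms it is home, and the three pieces are still in front. Next I'll refine where the handle is.

```bash
python3 - <<'E'
from fit import *
c=np.load("scene4.npy",allow_pickle=True).item()
def tri(obs):
    A=0;b=0
    for cam,u in obs:
        o,d=ray(cam,*u); d/=np.linalg.norm(d); M=np.eye(3)-np.outer(d,d); A=A+M; b=b+M@o
    return np.linalg.solve(A,b)
def loc(p):
    d=p[:2]-q[:2]; cc,sn=np.cos(q[2]),np.sin(q[2]); return np.round([cc*d[0]+sn*d[1],-sn*d[0]+cc*d[1],p[2]],4)
print("knob",loc(tri([(t,(211.2,206.5)),(s,(391.6,343.1))])), "exp 0,.195,.153")
u=(280+459/5-.4,240+321/5-.4); print("handle top scene",loc(plane(c,*u,.190)),"exp .004,.125")
# dark handle mask in top view & scene
for n,cam,box in(("top",t,(215,195,250,225)),("scene",c,(350,290,390,335))):
    f=cam["frame"].max(2)[box[1]:box[3],box[0]:box[2]]; m=(f<62).astype(np.uint8)
    k,l,st,ce=cv2.connectedComponentsWithStats(m); i=1+np.argmax(st[1:,4]); print(n,st[i],ce[i]+box[:2])
    if n=="top": print("\n".join("".join("%4d"%v for v in r) for r in f[2:24]))
h=[proj(t,W((x,.125+y,.19),q)).round(1).tolist() for x,y in((-.01,-.013),(.018,-.013),(.018,.013),(-.01,.013))]; print(h)
E
```

```text
knob [-0.0009  0.1947  0.1479] exp 0,.195,.153
handle top scene [0.0012 0.1206 0.19  ] exp .004,.125
top [14  9 13 12 75] [236.28 208.4 ]
 155 154 156 157 163 158 160 164 154 117 115 112 141 233 244 242 240 240 239 225 213 179 146 153 210 161 122 116 113 110 113 113 115 111 110
 130 127 129 128 158 162 162 156 134 114 115 112 157 245 247 247 247 247 247 246 245 243 240 238 231 204 168 145 123 137 139 127 127 121 116
 104 109 113 123 142 137 126 121 107 101 111 118 177 246 247 247 247 247 247 247 247 247 247 246 237 241 214 193 187 238 237 186 208 178 129
 119 124 123 125 120 111 100  96  92  97 105 109 157 244 246 247 247 247 247 247 247 247 247 246 241 246 224 208 232 246 246 215 243 239 171
 131 130 128 127 125 121 118 117 114 111 115 102 122 202 223 220 221 223 231 242 246 247 246 243 235 246 225 218 244 246 239 206 236 235 176
 132 130 128 129 129 132 131 129 129 125 126 120 121 131 118 108 105 111 139 181 218 218 220 211 221 242 227 220 236 237 222 206 219 216 179
 125 111 110 112 128 131 132 130 131 131 130 131 130 125  82  69  62  64  72  83  97  96 108 121 160 202 196 168 181
[... 1539 characters left out ...]
 148 109  74  52  91 200 238 240 241
 126 127 126 130 130 128 129 131 129 132 129 117  70 100 213 240 240 238 239 239 237 180 100  68  61  76 142 120  72  48 100 222 239 240 240
 109 116 122 126 127 126 126 130 130 129 126 105  65  86 173 216 219 229 231 237 235 160 109 106 110 110 131 125  74  49 105 227 239 240 240
  88  94 100 103 103 102 110 112 117 126 124 103  66  67 127 163 170 190 194 203 201 141 111 122 129 130 130 125  83  66  93 201 239 240 240
 114 106 106  95  92  91  91  93  95 102 102  84  64  74 122 137 142 148 149 157 153 131 121 129 132 131 129 129  90  72  80 164 236 240 240
scene [13 20  1  5  5] [363. 312.]
[[236.8, 211.6], [238.7, 202.0], [229.6, 200.4], [227.7, 210.1]]
```

send_rows:
  xyz:
    - [-0.018, -0.1, -0.05]
    - [-0.018, -0.2, -0.05]
    - [-0.018, -0.3, -0.05]
    - [-0.018, -0.4, -0.05]
    - [-0.018, -0.5, -0.05]
    - [-0.018, -0.6, -0.05]
    - [-0.018, -0.7, -0.05]
    - [-0.018, -0.8, -0.05]
    - [-0.018, -0.886, -0.05]
    - [-0.018, -0.886, -0.05]
    - [-0.018, -0.886, -0.05]
    - [-0.018, -0.886, -0.05]
    - [-0.018, -0.886, -0.05]
    - [-0.018, -0.886, -0.05]
    - [-0.018, -0.886, -0.05]
    - [-0.018, -0.886, -0.05]
  spin: [1, 1, 1, 1, 1, 1, 1, 1, 1, 1, 1, 1, 1, 1, 1, 1]
  claw: [1, 1, 1, 1, 1, 1, 1, 1, 1, 1, 1, 1, 1, 1, 1, 1]

```text
time: 12.18
tcp_pos: [0.5639, 0.1906, 0.2404]
ee_rot: [[-0.171, -0.985, -0.001], [-0.985, 0.171, -0.001], [0.001, 0.001, -1.0]]
force: [-0.6, 0.2, 1.1]
opening: 0.0853
gripper_force: 0.0
```

```bash
python3 - <<'E'
from fit import *
s=state(); print(s["tcp_pos"],s["joint_positions"],s["ee_rot"].round(3))
print(move(W((-.0025,.123,.159),q),np.degrees(q[2]),s))
c=capture("scene"); a=cv2.resize(c["frame"][225:345,300:460,::-1],(800,600),interpolation=cv2.INTER_CUBIC)
cv2.imwrite("pics/h5.png",a)
E
```

```text
[0.56392776 0.19062457 0.24041065] [ 6.53926840e-01  2.28750187e-01 -1.67631937e-01 -1.69873097e-04
 -1.17581630e+00 -8.25363440e-01] [[-0.171 -0.985 -0.001]
 [-0.985  0.171 -0.001]
 [ 0.001  0.001 -1.   ]]
(array([-0.006, -0.006,  0.407]), np.float64(0.001))
```

View pics/h5.png

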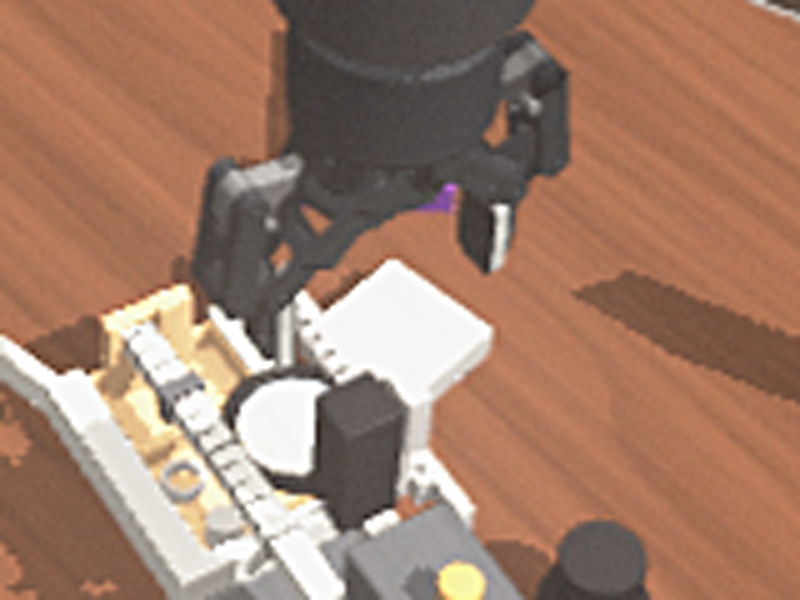

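The fingers straddle the handle (its top is at (360,400) in the crop). Now I'll descend and close partway, then squeeze.

send_rows:
  xyz:
    - [-0.006, -0.006, 0.1]
    - [-0.006, -0.006, 0.2]
    - [-0.006, -0.006, 0.3]
    - [-0.006, -0.006, 0.37]
    - [-0.006, -0.006, 0.4]
    - [-0.006, -0.006, 0.4]
    - [-0.006, -0.006, 0.4]
  spin: [0, 0, 0, 0, 0, 0, 0]
  claw: [1, 1, 1, 1, 1, 0.5, 0.3]

```text
time: 12.82
tcp_pos: [0.5659, 0.1917, 0.1617]
ee_rot: [[-0.173, -0.985, 0.0], [-0.985, 0.173, -0.0], [0.0, -0.0, -1.0]]
force: [-0.8, 0.9, 0.1]
opening: 0.0641
gripper_force: 0.0
```

send_rows:
  xyz:
    - [0, 0, 0]
    - [0, 0, 0]
    - [0, 0, 0]
    - [0, 0, 0]
    - [0, 0, 0]
    - [0, 0, 0]
    - [0, 0, 0]
    - [0, 0, 0]
  spin: [0, 0, 0, 0, 0, 0, 0, 0]
  claw: [0.2, 0.1, 0.05, 0, -0.1, -0.4, -0.4, -0.4]
  newtons: 30

```text
time: 13.48
tcp_pos: [0.5667, 0.1916, 0.1623]
ee_rot: [[-0.173, -0.985, 0.002], [-0.985, 0.173, 0.0], [-0.001, -0.002, -1.0]]
force: [3.8, -1.5, 5.4]
opening: 0.0346
gripper_force: 32.1
```

send_rows:
  xyz:
    - [0, -0.003, 0]
    - [0.01, -0.003, 0]
    - [0.03, -0.003, 0]
    - [0.05, -0.003, 0]
    - [0.07, -0.003, 0]
    - [0.095, -0.003, 0]
    - [0.12, -0.003, 0]
    - [0.145, -0.003, 0]
    - [0.17, -0.003, 0]
    - [0.195, -0.003, 0]
    - [0.22, -0.003, 0]
    - [0.245, -0.003, 0]
    - [0.27, -0.003, 0]
    - [0.295, -0.003, 0]
    - [0.32, -0.003, 0]
    - [0.345, -0.003, 0]
    - [0.365, -0.003, 0]
    - [0.38, -0.003, 0]
    - [0.39, -0.003, 0]
    - [0.39, -0.003, 0]
  spin: [0, 0, 0, 0, 0, 0, 0, 0, 0, 0, 0, 0, 0, 0, 0, 0, 0, 0, 0, 0]
  claw: [-0.4, -0.4, -0.4, -0.4, -0.4, -0.4, -0.4, -0.4, -0.4, -0.4, -0.4, -0.4, -0.4, -0.4, -0.4, -0.4, -0.4, -0.4, -0.4, -0.4]

```text
time: 15.15
tcp_pos: [0.5535, 0.1154, 0.1622]
ee_rot: [[-0.173, -0.985, 0.002], [-0.985, 0.173, 0.001], [-0.002, -0.002, -1.0]]
force: [-0.7, 2.0, 6.6]
opening: 0.0352
gripper_force: 30.9
```

```bash
python3 - <<'E'
from fit import *
s=state(); print(s["tcp_pos"],s["force"],s["opening"])
c=capture("scene"); np.save("scene6.npy",c,allow_pickle=True)
a=cv2.resize(c["frame"][275:325,310:376,::-1],(792,600),interpolation=cv2.INTER_CUBIC)
cv2.imwrite("pics/p6.png",a)
E
```

```text
[0.55350574 0.11537904 0.16224776] [-0.6523216   2.03666072  6.56729658] 0.035224976057962244
```

View pics/p6.png

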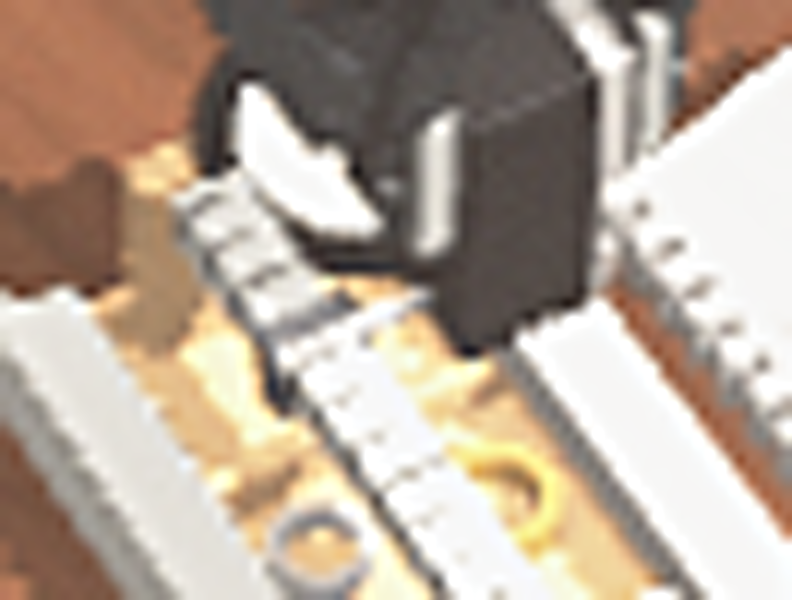

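The boom followed: the pale pointer bar runs from (430,297) to (285,355) in the crop, over the near edge of the dark rider at about (300,335). I'll measure both along the scale.

```bash
python3 - <<'E'
from fit import *
g=lambda p:(310+p[0]/12-.46,275+p[1]/12-.46)
def loc(p):
    d=p[:2]-q[:2]; cc,sn=np.cos(q[2]),np.sin(q[2]); return np.round([cc*d[0]+sn*d[1],-sn*d[0]+cc*d[1],p[2]],4)
c4=np.load("scene4.npy",allow_pickle=True).item(); c6=np.load("scene6.npy",allow_pickle=True).item()
for p in((430,297),(360,325),(285,355)): print("pointer",loc(plane(c6,*g(p),.131)))
e=np.arange(.066,.104,.002)
for n,c in(("4",c4),("6",c6),("top0",t)):
  f=c["frame"].astype(np.float32).mean(2)
  for x in(.028,.032,.036,.040,.044):
    P=np.array([proj(c,W((x,.125-v,.127),q)) for v in e],np.float32)
    print(n,x,cv2.remap(f,P[:,0].copy(),P[:,1].copy(),cv2.INTER_LINEAR).ravel().astype(int))
print((e*1e3).astype(int))
E
```

```text
pointer [0.0161 0.0461 0.131 ]
pointer [0.0298 0.0453 0.131 ]
pointer [0.0445 0.0445 0.131 ]
4 0.028 [184 223 239 243 242 240 224 159 123 157 154 156 165 212 229 217 210 193
 202]
4 0.032 [252 251 248 248 248 252 254 231 175 158 152 157 190 244 253 251 250 245
 247]
4 0.036 [251 247 234 238 249 252 233 172 135 149 154 152 188 242 249 250 248 231
 232]
4 0.04 [253 234 216 246 253 254 239 167 112 152 155 151 173 223 254 253 243 220
 243]
4 0.044 [175 165 141 176 185 166 116 121 129 133 133 141 138 170 171 180 163 149
 187]
6 0.028 [239 229 235 241 242 239 209 204 231 249 157 115 125 187 203 109  88  72
  72]
6 0.032 [248 248 248 248 248 250 248 245 250 232 162 145 166 218 234 230 215 205
 218]
6 0.036 [248 246 235 239 248 249 235 209 236 212 157 149 181 226 229 226 214 171
 180]
6 0.04 [252 235 218 246 253 253 244 224 237 221 174 146 174 224 253 238 204 153
 203]
6 0.044 [178 165 141 179 186 167 130 179 222 213 150 137 142 176 171 151 141 129
 164]
top0 0.028 [181 211 225 226 232 235 235 234 211 176 145 133 131 147 186 230 233 218
 202]
top0 0.032 [227 244 245 244 243 245 245 244 207 173 139 135 143 166 219 244 244 235
 233]
top0 0.036 [228 242 244 241 240 244 244 228 187 155 136 133 144 172 228 240 243 240
 233]
top0 0.04 [182 208 228 222 229 235 226 195 159 139 132 132 140 164 195 217 221 211
 185]
top0 0.044 [103 106 108 107 115 121 125 116 111 108 106 109 113 101 105 123 128 120
 102]
[ 66  68  70  72  74  76  78  80  82  84  86  88  90  92  94  96  98 100
 102]
```

The pointer sits at about 80 mm and the rider's centre at about 86 mm on the same view's scale, so I'll pull 6 mm more.

send_rows:
  xyz:
    - [0.008, 0, 0]
    - [0.016, 0, 0]
    - [0.024, 0, 0]
    - [0.03, 0, 0]
    - [0.03, 0, 0]
    - [0.03, 0, 0]
    - [0.03, 0, 0]
    - [0.03, 0, 0]
    - [0.03, 0, 0]
  spin: [0, 0, 0, 0, 0, 0, 0, 0, 0]
  claw: [-0.4, -0.4, -0.4, -0.4, -0.4, -0.4, -0.4, -0.4, -0.4]

```text
time: 15.95
tcp_pos: [0.5525, 0.1097, 0.1622]
ee_rot: [[-0.173, -0.985, 0.002], [-0.985, 0.173, 0.001], [-0.002, -0.002, -1.0]]
force: [0.6, 3.2, 6.7]
opening: 0.0349
gripper_force: 30.9
```

```bash
python3 - <<'E'
from fit import *
s=state(); print(s["tcp_pos"],s["force"],s["opening"],s["gripper_force"])
c=capture("scene"); e=np.arange(.066,.104,.002); f=c["frame"].astype(np.float32).mean(2)
for z in(.127,.131):
  for x in(.028,.032,.036,.040,.044):
    P=np.array([proj(c,W((x,.125-v,z),q)) for v in e],np.float32)
    print(z,x,cv2.remap(f,P[:,0].copy(),P[:,1].copy(),cv2.INTER_LINEAR).ravel().astype(int))
a=cv2.resize(c["frame"][265:325,300:380,::-1],(800,600),interpolation=cv2.INTER_CUBIC)
cv2.imwrite("pics/p7.png",a)
E
```

```text
[0.55250646 0.10972523 0.16222581] [0.64869536 3.21147445 6.66846828] 0.0349048624345335 30.888547897338867
0.127 0.028 [239 228 234 241 242 241 226 158 121 160 203 241 238 219 222 212 181 118
  73]
0.127 0.032 [248 248 248 248 248 251 254 231 174 166 198 232 242 240 245 246 223 197
 215]
0.127 0.036 [248 246 235 239 249 251 235 176 131 159 202 235 238 228 246 253 255 185
 177]
0.127 0.04 [252 235 219 246 253 254 239 165 108 158 199 239 228 238 253 254 240 201
 216]
0.127 0.044 [178 164 138 179 188 166 114 120 128 137 182 216 198 183 171 183 158 123
 162]
0.131 0.028 [224 236 238 238 237 234 199 173 190 226 247 237 215 218 193 157  82  56
  56]
0.131 0.032 [248 247 248 249 249 239 195 135 171 211 240 221 228 234 228 194 162 176
 191]
0.131 0.036 [247 244 248 249 252 247 162 116 169 222 244 237 244 252 254 204 162 217
 230]
0.131 0.04 [233 230 249 251 253 238 172 139 174 216 234 227 237 249 253 231 189 206
 230]
0.131 0.044 [243 215 234 236 246 173 146 146 180 223 245 236 221 231 232 235 189 202
 198]
```

View pics/p7.png

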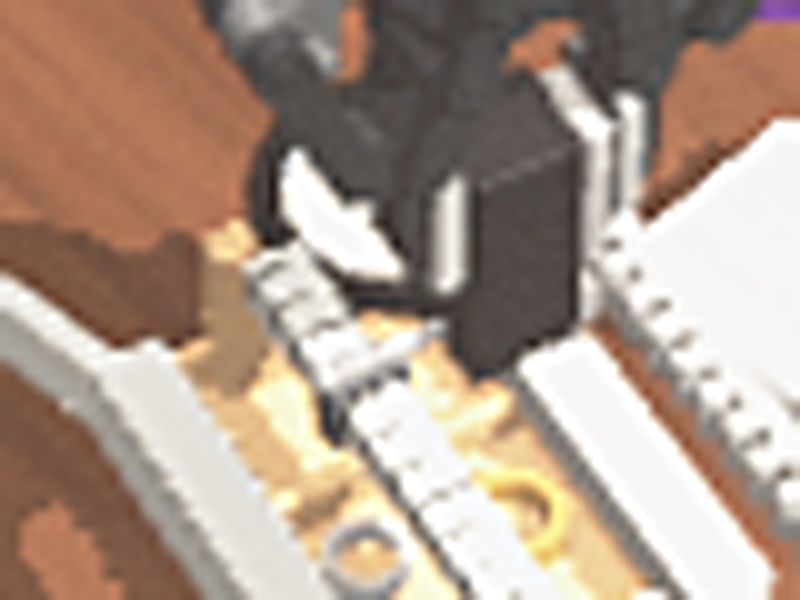

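The pointer at (345,370)–(440,325) now lies over the middle of the rider. Both measure about 86 mm, and the button is still squeezed in (opening 35 mm, 31 N). The tray and its pieces are still in place, so I'll hand in.

```bash
python3 -c "
from cell import *
print(job_done())"
```

```text
the job is handed in; nothing more can be done
None
```

The job is handed in at about 16 s of the 53 s limit: by my camera and force readings the tray is home with its three pieces in front, and the gripper holds the boom, button pressed, with the pointer within about 1 mm of the rider's centre; the hand-in returned no verdict.

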